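Plug the pouring spout into the quick coupler

ROBOT

A 6-joint arm with a two-finger parallel gripper is mounted at the origin on a cart in front of the work surface, level with it; the furniture and walls round the work are solid. World frame = base frame: x ahead of the robot, y to its left, z up, the work surface at z = 0. Lengths are in m, angles in rad, forces in N, time in s.
With the tool pointing down it reaches from about 0.35 to 0.775 m from the base axis. Payload 7.3 kg.
Tool frame: the origin (TCP) lies where the fingers leave the gripper's body, on its centre line; the fingertips stand 66 mm ahead of it and the grasp point (between the pads) lies 47 mm ahead of it (robot.tips_ahead is the distance from the TCP to the fingertips, in m); z points along the fingers, y is the line along which they close (so a half turn about z gives the same grasp; the last joint's range is limited). The gripper opens to 92 mm and grips with 3 to 60 N. Pads are 19 mm wide; open, the fingers measure 130 mm over their backs; the gripper's body (75 mm by 190 mm) begins 47 mm behind the grasp point.
Start: joints at [1.091, 0.342, 1.524, -0, 1.275, -0.146], TCP at [0.172, 0.496, 0.292] pointing down, gripper open.
Joint ranges: [-2.53, 2.53], [-0.77, 2.02], [0.04, 2.7], [-1, 4.14], [0.28, 2.66], [-3.11, 3.11]. Speed limits (rad/s): [2.57, 2.57, 3.14, 3.14, 3.14, 3.14].

INTERFACE

Orientations are given as [roll, pitch, yaw] about the fixed x, y, z axes, in that order (R = Rz(yaw) Ry(pitch) Rx(roll)).
In Python, from cell import robot gives the robot as it stands.
- The arm moves only by the shell command python3 -m inch 'ROWS' [FORCE]. ROWS is a JSON object of lists of equal length, an entry for each row: "travel": the shift along the tool's x, y, z in mm, a list of three; "turn": the turn about the tool's z in units of 5 degrees (1.0 is 5 degrees); "claw": the closure, from -1 (fully open) to 1 (shut). A call has 1 to 12 rows; each row is the pose to reach, as a shift and turn from the pose commanded when the call began, along the tool's axes at that moment; what a row does not reach only later rows make up. A row lasts 1/10 s, in which the tool goes at most 50 mm and 8.59 degrees, less where a joint would pass 70% of its speed; a pose out of reach is approached as far as the arm can. A call with a gripper value outside its range is refused whole. The fingers move at their own pace and stop on an object; FORCE is the grip in N (left out, the last holds). Time passes only in rows, so rows that repeat a pose let the fingers close. It gives the time, the measured TCP pose, the force, the opening and the grip force at its end, in the units of the state.
- robot.observe(): the state, without advancing time (a new reading comes with each control period).
- robot.read_camera(name): name is "scene" or "side" or "wrist"; returns a dict with "pixels" (384x512x3 uint8, red, green, blue), "fx", "fy", "cx", "cy" (pixels), "cam_to_world" (4x4, takes a point from camera to world coordinates). Camera axes: x right, y down, z forward; pixel columns grow to the right and rows downward; lengths in m; the calibration is good to about 2 mm. A picture is of the moment at which its call begins. There is no depth.
- robot.hand_in(): hands the job in; it is judged then, once.
The state is a dict: "time": time; "qpos": joint angles; "qvel": joint speeds; "joint_efforts": joint torques, N m; "tool_pos": TCP position; "tool_rot": TCP orientation; "contact_force": force on the tool from outside, world axes, zero at the start; "torque": the same for the moment, N m; "opening": finger opening in m; "grip_force": force on a finger pad.
Only numpy, scipy, OpenCV 4.12 (cv2) and the standard library are available. Lean on these libraries where they do the work, as an engineer would, in place of code of your own. Each camera call takes 0.05 s, during which the arm holds its last target. There are 200 camera calls.

TASK

Fit the pouring spout to the water outlet: first pull the steel sleeve of the upright quick coupler back (down) until it stays back by itself, and let it go. Then take the spout from its wooden rest and push its plug gently straight down into the coupler until the sleeve springs forward and locks it, never pressing harder than about 20 N. Leave the spout standing locked in the coupler and the other things where they are.

Things in the scene. Friction and masses are not known exactly. Their poses are not given: they have to be found in the camera images.
- dispenser: Water outlet: fixed white box 120x120x45 mm, small tap knob on its front (-x) face, a steel quick coupler upright on top. Origin: centre of its underside; z up, its z axis is the coupler's axis. Heights in these notes are over this origin for a coupler screwed in to mid height; really it stands up to 14 mm higher or lower, which no reading tells: feel it.
- mouth (a point): Nominal centre of the coupler's mouth, height 120 mm (the true mouth is up to 14 mm higher or lower). Bore 22 mm wide, open upward, flared to 28 mm in its top 5 mm. Below, jaws at heights 96 to 102 bar the bore while the sleeve is forward. Sleeve pulled back 10 mm or more: jaws open and an inner spring shuttle pops up and keeps them open when the sleeve is let go.
- latch (a point): Nominal place of the plug's tip when it locks, on the axis, height 88 mm (truly up to 14 mm higher or lower). A plug pushed in meets the shuttle at 104 and carries it down (3 to 8 N); with its tip at 88 the jaws snap into its groove and the sleeve springs fully forward. A hard stop follows 3 mm lower.
- shuttle (a joint): Position of the inner spring shuttle along the bore, m, up positive, relative to the coupler: about 0 under the closed jaws of the empty coupler, 0.0085 popped up with the jaws open, -0.0075 under a locked plug, -0.0105 at its bottom stop. Its spring pushes it up with 3 to 5 N.
- sleeve (a joint): Travel of the coupler's sleeve, m: 0 forward (up), 0.0125 at its rear stop (down), about 0.009 when held back by itself. The sleeve is a round steel tube, 42 mm across, 36 inside, from height 84 to 122 when forward (and up to 14 mm off, as the whole coupler); below it a bare stem 26 mm thick down to 55. Its spring takes 2.5 N at 0, 6 N at the stop.
- plug: Pouring spout, steel with grey grip, 88 mm tall, 120 g. Origin: centre of the plug's tip (lowest point); z up, x the way the curved spout points. From the tip up: tapered nose, 20 mm round; groove 13 mm thick at 8 to 19; 20 mm round to 38; flange 30 mm wide to 42; grip 30 (x) by 26 (y) from 42 to 72, pinch it across its flat y sides; the spout leaves the top, rises to 88, ends 51 mm out at +x.
- rest: Wooden block 70 x 70 x 50 mm, fixed, with an upright through hole 24 mm wide in its middle, in which the spout stands by its flange, tip 12 mm over the sideboard. Origin: centre of its underside.
- garlic: bulb of garlic, 60 mm; a bystander, to be left alone. Origin: centre of its underside.
- espresso_cup: white espresso cup with a handle, 62 x 89 x 52 mm; a bystander, to be left alone. Origin: centre of its underside.
- salt_shaker: glass salt shaker with a steel top, 44 mm wide, 90 mm tall; a bystander, to be left alone. Origin: centre of its underside.
- table_spoon: steel table spoon, 199 mm long; a bystander, to be left alone. Origin: centre of its underside.
- lemon: lemon, 78 x 55 mm; a bystander, to be left alone. Origin: centre of its underside.
- tea_box: dark cardboard tea box, 68 x 131 x 107 mm; a bystander, to be left alone. Origin: centre of its underside.
Mind the look-alikes: they are no part of the job. Several things have the shape of the plug; the one meant has the colours described above.

How it is judged:
On the way, in this order (a step that is already met when the one before it is completed fails the run):
1. the sleeve stays pulled back by itself, no finger touching the water outlet (value of joint sleeve above 0.005 m and contact force between the fingers and dispenser below 0.3 N), for 0.2 s.
2. the spout's plug has begun to push in the shuttle of the coupler while the sleeve is still held back (value of joint sleeve above 0.004 m and horizontal distance between plug and dispenser below 0.005 m and value of joint shuttle below 0.006 m and angle between plug's own z axis and vertical below 0.15 rad), for 0.04 s.
At the end, for the whole second after the job is handed in: the spout stands upright (within 0.15 rad) and at rest in the coupler, its tip within 5 mm of the coupler's axis so far in that the shuttle is held more than 5 mm below its place in the empty coupler, and the sleeve is forward within 3 mm (value of joint sleeve below 0.003 m and value of joint shuttle below -0.005 m and horizontal distance between plug and dispenser below 0.005 m and angle between plug's own z axis and vertical below 0.15 rad and linear speed of plug below 0.02 m/s); the robot touches nothing.
It fails at once if the spout is pressed against the water outlet with more than 25 N (contact force between plug and dispenser above 25 N).
It fails at once if a bystander is shifted by more than 20 mm (distance of any of garlic, espresso_cup, salt_shaker, table_spoon, lemon, tea_box from where it was at the start of the episode above 0.02 m).
It also fails if it takes over 67 s, if anything falls off the work surface, if the arm or the gripper's body presses on something with over 40 N, if the wrist force passes 120 N, or if a joint passes its speed limit or range.

## Working session

There is one attempt and no reset: what is moved stays moved. The work goes in short steps, Python scripts to look and compute and a shell command to move; the robot and the scene stay as the last step left them, time stands still between calls to the robot, and variables do not carry over. Pictures are saved under pics/ and viewed, at most 10 in all, crops included, and the job is handed in when it is done.

```bash
mkdir -p pics; cat > h.py <<'E'
import numpy as np, cv2
from cell import robot
def grab(n,save=None):
    c=robot.read_camera(n)
    if save: cv2.imwrite(f'pics/{save}.png',c['pixels'][:,:,::-1])
    return c
def ray(c,u,v):
    T=np.array(c['cam_to_world']); d=T[:3,:3]@np.array([(u-c['cx'])/c['fx'],(v-c['cy'])/c['fy'],1.])
    return T[:3,3],d/np.linalg.norm(d)
def onz(c,u,v,z):
    o,d=ray(c,u,v); return o+d*(z-o[2])/d[2]
def proj(c,p):
    T=np.array(c['cam_to_world']); q=T[:3,:3].T@(np.array(p)-T[:3,3])
    return np.array([c['fx']*q[0]/q[2]+c['cx'],c['fy']*q[1]/q[2]+c['cy']])
def tri(r):
    A=0;b=0
    for o,d in r:
        P=np.eye(3)-np.outer(d,d);A=A+P;b=b+P@o
    return np.linalg.solve(A,b)
E
python3 - <<'E'
from h import *
a=grab('scene');b=grab('side')
for c in(a,b): print(np.round(c['cam_to_world'],3).tolist(),c['fx'],c['cx'],c['cy'])
for n,c in(('a_scene',a),('a_side',b)):
    cv2.imwrite(f'pics/{n}.png',cv2.resize(c['pixels'][:,:,::-1],(800,600),interpolation=cv2.INTER_CUBIC))
print({k:np.round(v,3).tolist() for k,v in robot.observe().items()})
E
```

```text
[[0.653, -0.576, 0.491, 0.067], [-0.757, -0.498, 0.423, -0.401], [0.001, -0.648, -0.762, 0.764], [0.0, 0.0, 0.0, 1.0]] 363.25656218940406 253.15222393450992 193.2500200365264
[[-0.905, -0.187, 0.382, -0.018], [-0.425, 0.418, -0.802, 1.058], [-0.01, -0.889, -0.458, 0.714], [0.0, 0.0, 0.0, 1.0]] 485.40133996133926 251.1418714953429 189.64173417364972
{'time': 0.1, 'qpos': [1.091, 0.343, 1.525, -0.0, 1.275, -0.146], 'qvel': [0.0, -0.001, -0.004, -0.001, -0.001, -0.002], 'joint_efforts': [0.002, -43.2, -24.469, 0.072, 0.053, -0.0], 'tool_pos': [0.172, 0.496, 0.292], 'tool_rot': [-3.14, -0.0, 2.808], 'contact_force': [0.878, -0.515, -1.081], 'torque': [-0.002, -0.021, -0.04], 'grip_force': 0.0, 'opening': 0.092}
```

View pics/a_scene.png

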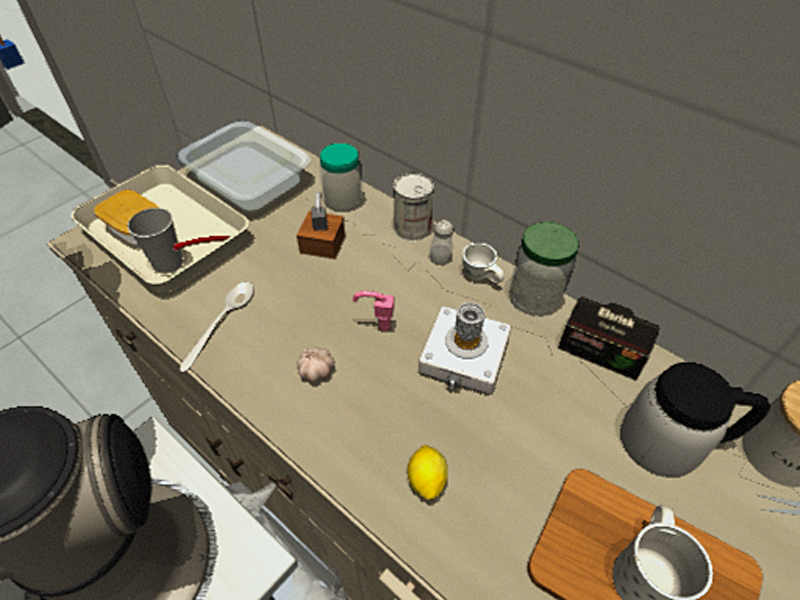

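View pics/a_side.png

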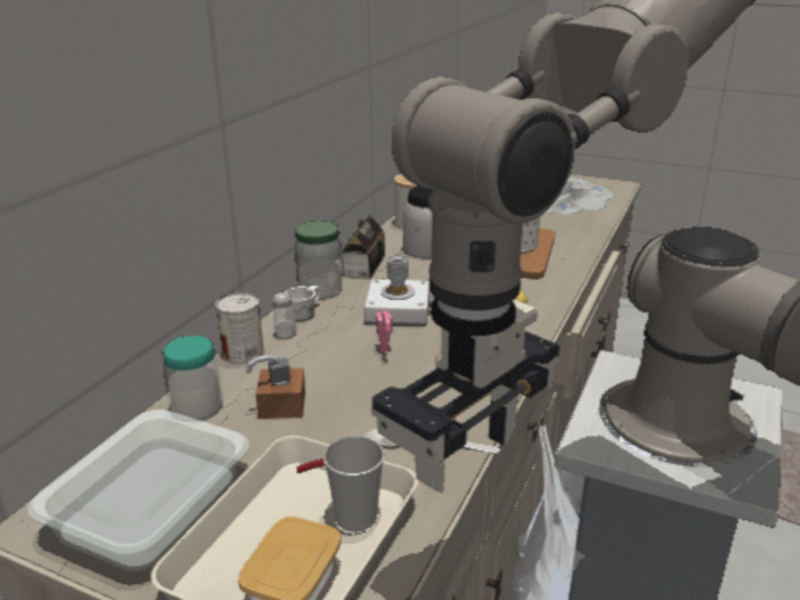

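The scene view shows the dispenser at about (465,350) with its coupler mouth at (470,312). The spout stands in its rest at (320,220), and the pink look-alike is at (380,310). The side view has the dispenser at (398,290) and the rest at (280,390). Next I'll take a combined zoom.

```bash
python3 - <<'E'
from h import *
a=grab('scene');b=grab('side')
np.savez('cams.npz',a=a['pixels'],b=b['pixels'])
def crop(c,u0,v0,w=80,h=60,s=5): return cv2.resize(c['pixels'][v0:v0+h,u0:u0+w,::-1],(w*s,h*s),interpolation=cv2.INTER_CUBIC)
im=np.vstack([np.hstack([crop(a,258,190),crop(a,170,110)]),np.hstack([crop(b,215,155),crop(b,140,215)])])
cv2.imwrite('pics/zoom.png',im)
# white top of box in scene, wood of rest
for n,c,(u0,v0,u1,v1) in(('a',a,(258,185,335,255)),('b',b,(225,165,285,215))):
    hsv=cv2.cvtColor(c['pixels'],cv2.COLOR_RGB2HSV)
    m=np.zeros(hsv.shape[:2],np.uint8); m[v0:v1,u0:u1]=((hsv[...,1]<25)&(hsv[...,2]>205))[v0:v1,u0:u1]
    k=max(cv2.findContours(m,0,2)[0],key=cv2.contourArea)
    r=cv2.approxPolyDP(cv2.convexHull(k),3,True)[:,0]
    print(n,cv2.contourArea(k)); 
    for p in r: print(p,np.round(onz(c,*p,.045),3))
for n,c,(u0,v0,u1,v1) in(('a',a,(185,130,225,167)),('b',b,(155,225,205,270))):
    hsv=cv2.cvtColor(c['pixels'],cv2.COLOR_RGB2HSV)
    m=np.zeros(hsv.shape[:2],np.uint8); m[v0:v1,u0:u1]=((hsv[...,0]<16)&(hsv[...,1]>110))[v0:v1,u0:u1]
    k=max(cv2.findContours(m,0,2)[0],key=cv2.contourArea)
    print(n)
    for p in cv2.approxPolyDP(cv2.convexHull(k),2,True)[:,0]: print(p,np.round(onz(c,*p,.05),3),np.round(onz(c,*p,0),3))
E
```

```text
a 1048.5
[325 208] [ 0.612 -0.17   0.045]
[314 244] [ 0.506 -0.21   0.045]
[269 230] [ 0.468 -0.106  0.045]
[284 196] [ 0.576 -0.068  0.045]
b 332.0
[272 182] [ 0.503 -0.187  0.045]
[272 196] [ 0.467 -0.102  0.045]
[234 195] [ 0.572 -0.062  0.045]
[238 180] [ 0.606 -0.156  0.045]
a
[198 135] [0.593 0.27  0.05 ] [0.63  0.317 0.   ]
[219 139] [0.621 0.21  0.05 ] [ 0.66   0.252 -0.   ]
[219 152] [0.581 0.17  0.05 ] [0.617 0.21  0.   ]
[213 165] [0.533 0.146 0.05 ] [0.565 0.185 0.   ]
[192 161] [0.506 0.202 0.05 ] [0.536 0.244 0.   ]
[190 149] [0.535 0.242 0.05 ] [0.568 0.287 0.   ]
b
[192 236] [0.564 0.187 0.05 ] [0.607 0.122 0.   ]
[192 264] [0.501 0.289 0.05 ] [0.54  0.232 0.   ]
[166 266] [0.552 0.321 0.05 ] [0.595 0.265 0.   ]
[164 251] [0.59  0.272 0.05 ] [0.636 0.213 0.   ]
[167 237] [0.619 0.217 0.05 ] [0.667 0.154 0.   ]
```

View pics/zoom.png

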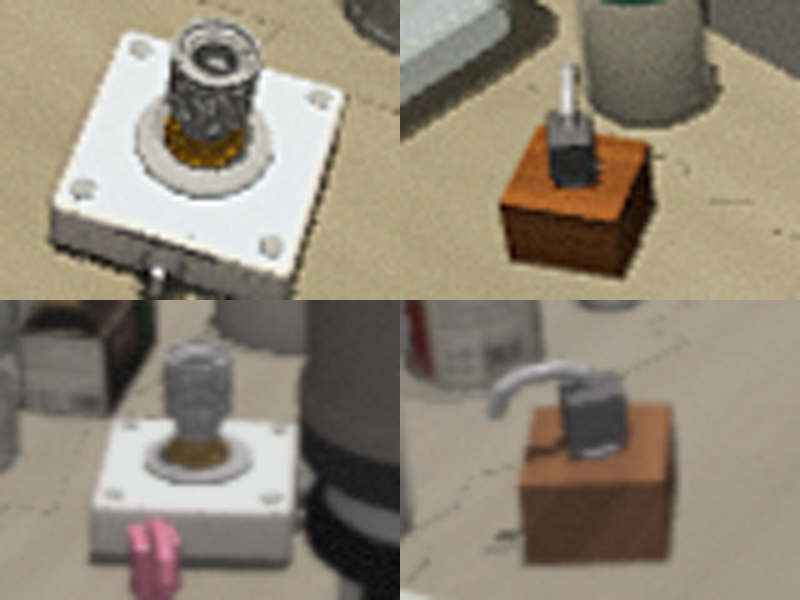

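The zoom shows the mouth at scene pixel ≈(301.4,202) and side pixel ≈(254.8,165.2). The rest's top corners and the grey grip, with its steel spout pointing away from the robot, are clear in both views.

```bash
python3 - <<'E'
from h import *
a=grab('scene');b=grab('side')
R=lambda n:np.round(n,4)
print('mouth',R(tri([ray(a,301.4,202),ray(b,254.8,165.2)])))
for z in (.106,.12,.134): print(z,R(onz(a,301.4,202,z)),R(onz(b,254.8,165.2,z)))
ca=[(283,197),(326.4,209),(316,245.6),(268.4,231.6)]
print('box',[R(onz(a,*p,.045)) for p in ca],R(np.mean([onz(a,*p,.045) for p in ca],0)))
for c,ps in((a,[(199,135),(220.4,139),(214.4,153.6),(190,150)]),(b,[(166,236),(194.4,235.6),(193.6,251),(164.8,252.4)])):
    q=[onz(c,*p,.05) for p in ps];print('rest',R(q)[:,:2].tolist(),R(np.mean(q,0)))
# grip top centre, spout
print('griptop',R(onz(a,170+573/5,110+122/5-.5,.084)),R(onz(b,140+595/5,215+80/5,.084)))
print('grip base',R(onz(a,170+176/5,110+182/5,.055)))
print('spout end', R(tri([ray(a,170+168/5,110+68/5),ray(b,140+95/5,215+85/5)])))
E
```

```text
mouth [ 0.5397 -0.1411  0.1138]
0.106 [ 0.5446 -0.1382  0.106 ] [ 0.5478 -0.1574  0.106 ]
0.12 [ 0.5345 -0.1438  0.12  ] [ 0.5348 -0.1294  0.12  ]
0.134 [ 0.5243 -0.1494  0.134 ] [ 0.5217 -0.1014  0.134 ]
box [array([ 0.5714, -0.0682,  0.045 ]), array([ 0.6115, -0.1746,  0.045 ]), array([ 0.5053, -0.2158,  0.045 ]), array([ 0.4636, -0.1077,  0.045 ])] [ 0.538  -0.1416  0.045 ]
rest [[0.595, 0.2673], [0.6238, 0.2064], [0.5677, 0.1757], [0.5326, 0.2393]] [0.5798 0.2222 0.05  ]
rest [[0.6237, 0.2142], [0.5591, 0.1831], [0.5254, 0.2427], [0.5853, 0.2762]] [0.5733 0.229  0.05  ]
griptop [0.7329 0.054  0.084 ] [0.3969 0.1455 0.084 ]
grip base [0.5683 0.2129 0.055 ]
spout end [0.6101 0.2571 0.0897]
```

```bash
python3 -m inch '{"travel":[[-45,-40,0],[-90,-80,0],[-135,-120,0],[-185,-160,0],[-230,-200,0],[-270,-235,0],[-315,-275,0],[-360,-315,0],[-405,-350,0],[-450,-390,0],[-490,-425,0],[-530,-460,0]],"turn":[0,0,0,0,0,0,0,0,0,0,0,0],"claw":[-1,-1,-1,-1,-1,-1,-1,-1,-1,-1,-1,-1]}' 20
python3 - <<'E'
from h import *
c=grab('wrist');cv2.imwrite('pics/w1.png',c['pixels'][:,:,::-1])
print(np.round(c['cam_to_world'],4).tolist(),c['fx'],c['cx'],c['cy'],robot.observe()['tool_pos'],robot.observe()['tool_rot'])
print(proj(c,[.539,-.1415,.114]),proj(c,[.577,.2245,.05]))
E
```

```text
time: 1.5
tool_pos: [0.4719, -0.0261, 0.2924]
tool_rot: [3.141, 0.0, 2.807]
contact_force: [0.4, 0.8, 0.6]
opening: 0.0919
grip_force: 0.0
[[0.3283, 0.9086, 0.2583, 0.4025], [0.9446, -0.3156, -0.0903, -0.0033], [-0.0006, 0.2737, -0.9618, 0.3843], [0.0, 0.0, 0.0, 1.0]] 293.5863659754178 256.5999772184731 185.35143304886535 [ 0.47540444 -0.03184334  0.29222558] [-3.13886254  0.00479347  2.80424306]
[174.93967852 274.68369297] [487.92906345 181.22057567]
```

View pics/w1.png

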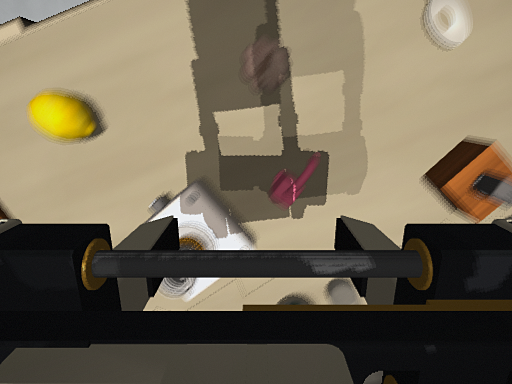

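The wrist view shows the coupler at (180,285), half hidden behind the gripper bar. The rest is at (485,185) and the pink decoy at (290,185). Things show clearly only on the tool's +x side, so I'll move past the coupler to see it.

```bash
python3 -m inch '{"travel":[[0,0,0],[0,0,0]],"turn":[0,0],"claw":[-1,-1]}'
```

```text
time: 1.75
tool_pos: [0.4708, -0.0238, 0.2919]
tool_rot: [3.141, -0.001, 2.807]
contact_force: [0.3, 0.5, -0.4]
opening: 0.0918
grip_force: 0.0
```

```bash
python3 -m inch '{"travel":[[-40,-17,0],[-80,-34,0],[-120,-51,0],[-160,-68,0],[-200,-85,0],[-210,-89,0],[-210,-89,0],[-210,-89,0]],"turn":[0,0,0,0,0,0,0,0],"claw":[-1,-1,-1,-1,-1,-1,-1,-1]}'
python3 - <<'E'
from h import *
c=grab('wrist');im=c['pixels'][:,:,::-1]
u,v=proj(c,[.539,-.1415,.114]);print(u,v,robot.observe()['tool_pos'])
u0=int(max(0,min(u-80,352)));v0=int(max(0,min(v-60,264)));print(u0,v0)
cv2.imwrite('pics/w2.png',cv2.resize(im[v0:v0+120,u0:u0+160],None,fx=5,fy=5,interpolation=cv2.INTER_CUBIC))
np.savez('w2.npz',pixels=c['pixels'],**{k:c[k] for k in('fx','fy','cx','cy','cam_to_world')})
E
```

```text
time: 2.55
tool_pos: [0.6401, -0.175, 0.2921]
tool_rot: [3.141, -0.001, 2.81]
contact_force: [0.7, 0.6, 0.5]
opening: 0.0917
grip_force: 0.0
256.6477422009217 61.41220175242735 [ 0.6399708  -0.17491326  0.29251149]
176 1
```

View pics/w2.png

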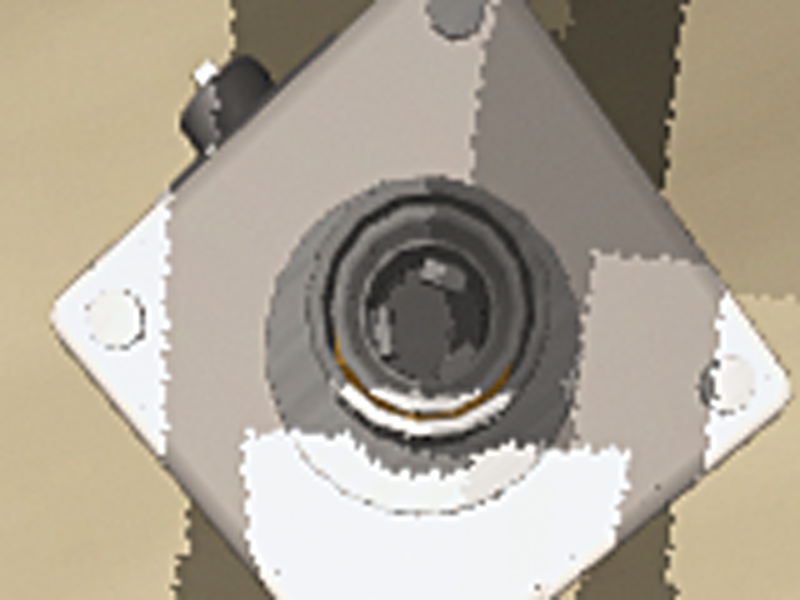

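The coupler is seen from above. The sleeve rim circle is centred at crop (430,307), which is full pixel (262.0,62.4), and is about 48 px wide. The bore is centred at about (428,308).

```bash
python3 - <<'E'
from h import *
d=np.load('w2.npz');c={k:d[k] for k in d.files}
T=c['cam_to_world'];a=grab('scene')
for z in(.106,.112,.118,.124):
    p=onz(c,262,62.4,z);Z=(T[:3,2]@(p-T[:3,3]));print(z,p,'rim px for 42mm',.042*c['fx']/Z,proj(a,p))
w=tri([ray(c,262,62.4),ray(a,301.4,202)]);print(w)
# box corners left/right (white top z=.045)
l=onz(c,176+55/5,1+312/5,.045);r=onz(c,176+790/5,1+390/5,.045);print(l,r,(l+r)/2,np.linalg.norm(l-r))
print(T[:3,3])
E
```

```text
0.106 [ 0.54035775 -0.13698651  0.106     ] rim px for 42mm 47.709985804841 [299.89327073 202.81788638]
0.112 [ 0.5410149  -0.13731899  0.112     ] rim px for 42mm 48.76182599544703 [300.43322922 201.09593515]
0.118 [ 0.54167205 -0.13765148  0.118     ] rim px for 42mm 49.86109060774875 [300.97885047 199.35592518]
0.124 [ 0.5423292  -0.13798396  0.124     ] rim px for 42mm 51.01106095859209 [301.53022401 197.59757089]
[ 0.54132664 -0.13847649  0.10997819]
[ 0.50833722 -0.2100999   0.045     ] [ 0.57515263 -0.06489665  0.045     ] [ 0.54174493 -0.13749827  0.045     ] 0.15983830463218066
[ 0.57082228 -0.15239991  0.38415153]
```

```bash
python3 -m inch '{"travel":[[40,1,0],[80,2,0],[106,3,0],[106,3,40],[106,3,80],[106,3,120],[106,3,145],[106,3,145],[106,3,145]],"turn":[0,0,0,0,0,0,0,0,0],"claw":[-1,-1,-1,-1,-1,-1,-1,-1,-1]}' 8
python3 -m inch '{"travel":[[0,0,0],[0,0,0],[0,0,0],[0,0,0],[0,0,0],[0,0,0],[0,0,0],[0,0,0],[0,0,0],[0,0,0]],"turn":[0,0,0,0,0,0,0,0,0,0],"claw":[1,1,1,1,1,1,1,1,1,1]}' 8
```

```text
time: 3.55
tool_pos: [0.5414, -0.1387, 0.1483]
tool_rot: [3.141, 0.001, 2.809]
contact_force: [-0.5, 0.5, -0.0]
opening: 0.0914
grip_force: 0.0
time: 4.55
tool_pos: [0.542, -0.1373, 0.1472]
tool_rot: [3.138, 0.0, 2.808]
contact_force: [3.7, 10.4, 0.9]
opening: 0.0422
grip_force: 8.0
```

```bash
python3 -m inch '{"travel":[[0,1,0],[0,2,0],[0,2,0],[0,2,0]],"turn":[0,0,0,0],"claw":[1,1,1,1]}' 8
```

```text
time: 4.95
tool_pos: [0.5421, -0.137, 0.1472]
tool_rot: [3.141, -0.0, 2.808]
contact_force: [1.7, 4.9, 1.2]
opening: 0.0422
grip_force: 8.0
```

```bash
python3 -m inch '{"travel":[[0,1.5,0],[0,1.5,0],[0,1.5,0],[0,1.5,0]],"turn":[0,0,0,0],"claw":[1,1,1,1]}' 40
python3 -m inch '{"travel":[[0,0,2],[0,0,4],[0,0,6],[0,0,8],[0,0,10],[0,0,12],[0,0,12],[0,0,12]],"turn":[0,0,0,0,0,0,0,0],"claw":[1,1,1,1,1,1,1,1]}' 40
```

```text
time: 5.35
tool_pos: [0.5422, -0.1367, 0.1472]
tool_rot: [-3.141, -0.0, 2.808]
contact_force: [-2.2, -4.9, 1.5]
opening: 0.0413
grip_force: 40.0
time: 6.15
tool_pos: [0.5423, -0.1367, 0.1356]
tool_rot: [-3.141, 0.0, 2.808]
contact_force: [-4.0, -5.0, 5.8]
opening: 0.0417
grip_force: 40.0
```

```bash
python3 -m inch '{"travel":[[0,0,1],[0,0,2],[0,0,3],[0,0,3]],"turn":[0,0,0,0],"claw":[1,1,1,1]}' 40
```

```text
time: 6.55
tool_pos: [0.5423, -0.1367, 0.1345]
tool_rot: [-3.14, 0.001, 2.808]
contact_force: [-8.6, -2.9, 20.1]
opening: 0.0416
grip_force: 40.0
```

```bash
python3 -m inch '{"travel":[[0,0,-1.5],[0,0,-1.5],[0,0,-1.5],[0,0,-1.5],[0,0,-1.5],[0,0,-1.5],[0,0,-30],[0,0,-70],[0,0,-110],[0,0,-157],[0,0,-157]],"turn":[0,0,0,0,0,0,0,0,0,0,0],"claw":[-1,-1,-1,-1,-1,-1,-1,-1,-1,-1,-1]}' 20
python3 -m inch '{"travel":[[0,45,0],[0,90,0],[-3,135,0],[-5,180,0],[-8,225,0],[-10,270,0],[-12,315,0],[-15,352,0],[-15,352,0],[-15,352,0],[-15,352,0]],"turn":[0,0,0,0,0,0,0,0,0,0,0],"claw":[-1,-1,-1,-1,-1,-1,-1,-1,-1,-1,-1]}' 20
python3 - <<'E'
from h import *
c=grab('wrist');im=c['pixels'][:,:,::-1]
u,v=proj(c,[.577,.2245,.07]);print(u,v,robot.observe()['tool_pos'])
u0=int(max(0,min(u-80,352)));v0=int(max(0,min(v-60,264)));print(u0,v0)
b=grab('scene')['pixels'][190:250,258:338,::-1]
A=cv2.resize(im[v0:v0+120,u0:u0+160],(640,480),interpolation=cv2.INTER_CUBIC);A=np.vstack([A,np.zeros((120,640,3),np.uint8)])
A[480:,:160]=cv2.resize(b,(160,120))
cv2.imwrite('pics/w3.png',A)
np.savez('w3.npz',pixels=c['pixels'],**{k:c[k] for k in('fx','fy','cx','cy','cam_to_world')})
E
```

```text
time: 7.65
tool_pos: [0.5447, -0.1367, 0.296]
tool_rot: [-3.141, 0.013, 2.808]
contact_force: [0.2, 0.9, -0.4]
opening: 0.0919
grip_force: 0.0
time: 8.75
tool_pos: [0.6718, 0.1908, 0.2886]
tool_rot: [-3.141, -0.001, 2.807]
contact_force: [0.6, -1.0, 0.5]
opening: 0.0916
grip_force: 0.0
258.97893103158384 73.21956952581314 [0.67183562 0.19047492 0.28905096]
178 13
```

View pics/w3.png

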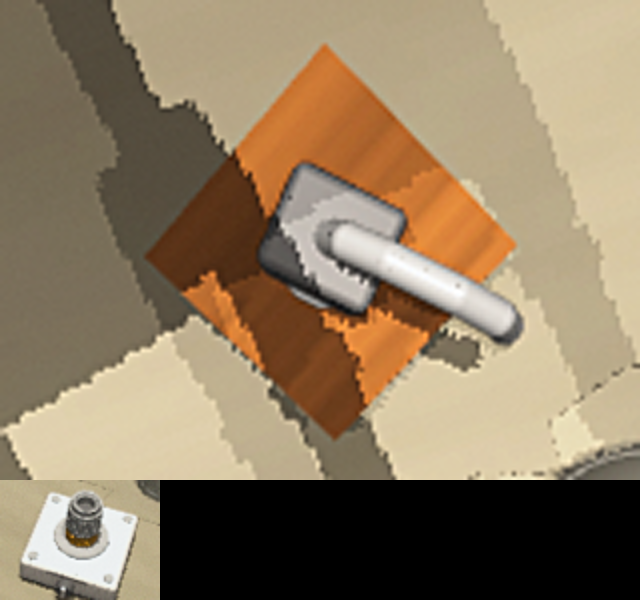

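The rest and the grip are seen from above. The grip's top centre is at crop (333,233), which is full pixel (261.2,71.2). Its long edge, and the spout too, run about 26.6° down to the right, ending near (510,325). The inset shows the coupler with its sleeve sitting lower.

```bash
python3 - <<'E'
from h import *
d=np.load('w3.npz');c={k:d[k] for k in d.files}
P=lambda x,y,z:onz(c,178+x/4,13+y/4,z)
print('centre',P(333,233,.084))
for A,B,z in((P(307,163,.084),P(405,212,.084),0),(P(335,238,.096),P(505,322,.096),0)):
    v=B-A;print(np.linalg.norm(v),np.degrees(np.arctan2(v[1],v[0])))
q=np.array([P(325,45,.05),P(517,243,.05),P(335,440,.05),P(147,257,.05)]);print(q,q.mean(0))
p=P(333,233,.084);s=robot.observe();t=np.array(s['tool_pos']);yw=s['tool_rot'][2]
# axis: rest centre; tool x/y shift
for nm,g in(('grip',p),('rest',q.mean(0))):
    e=g-t;print(nm,e[0]*np.cos(yw)+e[1]*np.sin(yw),e[0]*np.sin(yw)-e[1]*np.cos(yw))
E
```

```text
centre [0.57720601 0.22661156 0.084     ]
0.025391867830864345 46.03984755340708
0.04342648918624759 46.01425590421752
[[0.53146161 0.24064332 0.05      ]
 [0.5926098  0.27319233 0.05      ]
 [0.62508699 0.2112621  0.05      ]
 [0.56373307 0.17959867 0.05      ]] [0.57822287 0.2261741  0.05      ]
grip 0.10131690539480995 0.0030604577908639914
rest 0.10021271918564749 0.0029820094438190413
```

```bash
python3 -m inch '{"travel":[[15,0,0],[30,1,0],[45,1,0],[60,2,0],[75,2,0],[90,3,0],[101,3,0],[101,3,0],[101,3,0],[101,3,0],[101,3,0]],"turn":[-1.5,-3,-4.5,-6,-7.5,-9,-10.5,-12,-13,-13,-13],"claw":[-1,-1,-1,-1,-1,-1,-1,-1,-1,-1,-1]}' 8
python3 - <<'E'
from h import *
s=robot.observe();print(s['tool_pos'],s['tool_rot'],s['qpos'],s['contact_force'])
yw=s['tool_rot'][2];e=np.array([.5777,.2264])-s['tool_pos'][:2]
print(1e3*(e[0]*np.cos(yw)+e[1]*np.sin(yw)),1e3*(e[0]*np.sin(yw)-e[1]*np.cos(yw)),np.degrees(yw)+180)
E
```

```text
time: 9.95
tool_pos: [0.5776, 0.2268, 0.2896]
tool_rot: [-3.141, 0.0, -2.344]
contact_force: [0.4, 0.4, -0.8]
opening: 0.092
grip_force: 0.0
[0.57758563 0.22684435 0.28957023] [-3.14136816e+00  4.32551408e-04 -2.34449934e+00] [ 2.50790906e-01  5.22027979e-01  1.24474647e+00  3.35515376e-05
  1.37433198e+00 -2.11710522e+00] [ 0.42507586  0.43731641 -0.75585823]
0.23793220100456955 -0.3923218148200181 45.67008257453821
```

```bash
python3 -m inch '{"travel":[[0,0,35],[0,0,70],[0,0,105],[0,0,140],[0,0,155],[0,0,167],[0,0,167],[0,0,167]],"turn":[0,0,0,0,0,0,0,0],"claw":[-1,-1,-1,-1,-1,-1,-1,-1]}' 8
python3 -m inch '{"travel":[[0,0,0],[0,0,0],[0,0,0],[0,0,0],[0,0,0],[0,0,0],[0,0,0],[0,0,0],[0,0,0],[0,0,0],[0,0,0]],"turn":[0,0,0,0,0,0,0,0,0,0,0],"claw":[1,1,1,1,1,1,1,1,1,1,1]}' 25
```

```text
time: 10.75
tool_pos: [0.5781, 0.2276, 0.1231]
tool_rot: [-3.141, 0.001, -2.342]
contact_force: [0.2, 0.5, 0.9]
opening: 0.0917
grip_force: 0.0
time: 11.85
tool_pos: [0.5775, 0.2276, 0.1222]
tool_rot: [3.142, 0.0, -2.341]
contact_force: [-0.4, 0.3, -0.1]
opening: 0.0254
grip_force: 25.0
```

```bash
python3 -m inch '{"travel":[[0,0,-10],[0,0,-40],[0,0,-80],[0,0,-120],[0,0,-160],[0,0,-170],[0,0,-170],[0,0,-170]],"turn":[0,0,0,0,0,0,0,0],"claw":[1,1,1,1,1,1,1,1]}' 25
python3 -m inch '{"travel":[[15,-12,0],[45,-36,0],[75,-60,0],[105,-84,0],[135,-108,0],[165,-132,0],[195,-156,0],[225,-180,0],[250,-200,0],[270,-216,0],[280,-224,0],[286,-228,0]],"turn":[0,0,0,0,0,0,0,0,0,0,0,0],"claw":[1,1,1,1,1,1,1,1,1,1,1,1]}' 25
python3 - <<'E'
from h import *
import time
for i in range(3):s=robot.observe();grab('side')
s=robot.observe();print(s['tool_pos'],s['tool_rot'],s['contact_force'],s['opening'],s['time'])
yw=s['tool_rot'][2];e=np.array([.5423,-.1367])-s['tool_pos'][:2]
print(1e3*(e[0]*np.cos(yw)+e[1]*np.sin(yw)),1e3*(e[0]*np.sin(yw)-e[1]*np.cos(yw)))
a=grab('scene')['pixels'];b=grab('side')['pixels']
cv2.imwrite('pics/v4.png',np.hstack([cv2.resize(a[130:250,240:340,::-1],(400,480),interpolation=cv2.INTER_CUBIC),cv2.resize(b[85:205,205:305,::-1],(400,480),interpolation=cv2.INTER_CUBIC)]))
E
```

```text
time: 12.65
tool_pos: [0.5769, 0.2274, 0.2907]
tool_rot: [3.14, -0.002, -2.341]
contact_force: [-0.4, 1.1, -1.6]
opening: 0.0259
grip_force: 25.0
time: 13.85
tool_pos: [0.5413, -0.1376, 0.2909]
tool_rot: [3.139, -0.001, -2.343]
contact_force: [-0.4, 0.6, -1.4]
opening: 0.0259
grip_force: 25.0
[ 0.54188868 -0.13597805  0.2917463 ] [ 3.14045601e+00  4.22312664e-05 -2.34093953e+00] [-0.13668703  0.95220006 -1.55261147] 0.025855660474508164 14.0
0.2318463294209076 -0.7978972703213021
```

View pics/v4.png

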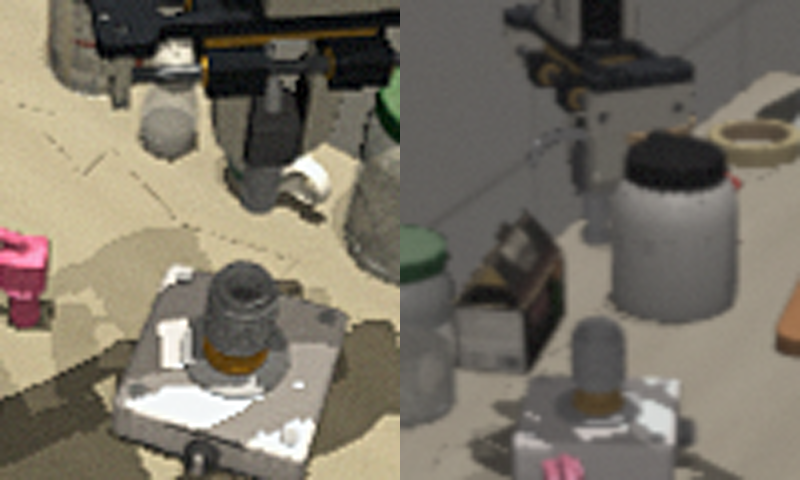

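The plug hangs above the coupler. Its tip is at scene ≈(305,181) and side ≈(254.5,144.5). The mouth is at scene ≈(301.5,201.3) and side ≈(254.5,166.2).

```bash
python3 - <<'E'
from h import *
a=grab('scene');b=grab('side')
print(tri([ray(a,305,180.5),ray(b,254.5,144.5)]),tri([ray(a,301.5,201.3),ray(b,254.5,166.2)]))
print(proj(a,[.542,-.1365,.182]),proj(b,[.542,-.1365,.182]),proj(a,[.542,-.1365,.11]),proj(b,[.542,-.1365,.11]))
E
```

```text
[ 0.54131382 -0.13976289  0.18205851] [ 0.54125097 -0.1397335   0.11184668]
[303.61580668 180.26827821] [253.4260175 144.4886238] [300.31044049 201.21222597] [253.61897208 166.95473296]
```

```bash
python3 -m inch '{"travel":[[0,0,15],[0,0,30],[0,-0.4,45],[0,-0.4,57],[0,-0.4,65],[0,-0.4,68],[0,-0.4,68],[0,-0.4,68]],"turn":[0,0,0,0,0,0,0,0],"claw":[1,1,1,1,1,1,1,1]}' 25
python3 -m inch '{"travel":[[0,0,1],[0,0,2],[0,0,2]],"turn":[0,0,0],"claw":[1,1,1]}' 25
```

```text
time: 15.0
tool_pos: [0.5427, -0.1368, 0.2248]
tool_rot: [-3.141, 0.0, -2.341]
contact_force: [0.2, 0.1, -1.4]
opening: 0.0258
grip_force: 25.0
time: 15.3
tool_pos: [0.5424, -0.1367, 0.2223]
tool_rot: [-3.141, 0.0, -2.341]
contact_force: [0.3, 0.5, -1.3]
opening: 0.0253
grip_force: 25.0
```

```bash
python3 -m inch '{"travel":[[0,0,1],[0,0,2],[0,0,2]],"turn":[0,0,0],"claw":[1,1,1]}' 25; python3 -m inch '{"travel":[[0,0,1],[0,0,2],[0,0,2]],"turn":[0,0,0],"claw":[1,1,1]}' 25
```

```text
time: 15.6
tool_pos: [0.5423, -0.1367, 0.22]
tool_rot: [3.141, -0.0, -2.341]
contact_force: [-0.0, -0.7, -1.1]
opening: 0.0256
grip_force: 25.0
time: 15.9
tool_pos: [0.5423, -0.1367, 0.218]
tool_rot: [3.141, -0.0, -2.341]
contact_force: [-1.2, 0.1, -1.4]
opening: 0.0258
grip_force: 25.0
```

Tip is at about 0.108 with no contact, so I'll keep going in small steps.

```bash
for i in 1 ; do python3 -m inch '{"travel":[[0,0,1],[0,0,2],[0,0,2]],"turn":[0,0,0],"claw":[1,1,1]}' 25; done; python3 -m inch '{"travel":[[0,0,1],[0,0,2],[0,0,2]],"turn":[0,0,0],"claw":[1,1,1]}' 25
```

```text
time: 16.2
tool_pos: [0.5423, -0.1367, 0.216]
tool_rot: [3.141, -0.0, -2.341]
contact_force: [-0.3, 0.5, -1.5]
opening: 0.0257
grip_force: 25.0
time: 16.5
tool_pos: [0.5423, -0.1367, 0.214]
tool_rot: [3.141, -0.0, -2.341]
contact_force: [-1.4, 0.3, -1.9]
opening: 0.0257
grip_force: 25.0
```

```bash
python3 -m inch '{"travel":[[0,0,1],[0,0,2],[0,0,2]],"turn":[0,0,0],"claw":[1,1,1]}' 25
```

```text
time: 16.8
tool_pos: [0.5423, -0.1367, 0.212]
tool_rot: [3.141, -0.0, -2.341]
contact_force: [-1.3, 1.0, -2.2]
opening: 0.0255
grip_force: 25.0
```

```bash
python3 -m inch '{"travel":[[0,0,1],[0,0,2],[0,0,3],[0,0,3]],"turn":[0,0,0,0],"claw":[1,1,1,1]}' 25
```

```text
time: 17.2
tool_pos: [0.5423, -0.1367, 0.209]
tool_rot: [3.141, -0.0, -2.341]
contact_force: [-0.6, 0.9, -1.3]
opening: 0.0261
grip_force: 25.0
```

```bash
python3 -m inch '{"travel":[[0,0,1],[0,0,2],[0,0,3],[0,0,3]],"turn":[0,0,0,0],"claw":[1,1,1,1]}' 25
```

```text
time: 17.6
tool_pos: [0.5424, -0.1367, 0.2064]
tool_rot: [-3.141, 0.0, -2.341]
contact_force: [-2.6, 0.8, 4.2]
opening: 0.0261
grip_force: 25.0
```

```bash
python3 -m inch '{"travel":[[0,0,1],[0,0,2],[0,0,2]],"turn":[0,0,0],"claw":[1,1,1]}' 25
```

```text
time: 17.9
tool_pos: [0.5424, -0.1367, 0.204]
tool_rot: [3.142, 0.0, -2.341]
contact_force: [-1.5, 1.0, 3.6]
opening: 0.0258
grip_force: 25.0
```

```bash
python3 -m inch '{"travel":[[0,0,1],[0,0,2],[0,0,3],[0,0,3]],"turn":[0,0,0,0],"claw":[1,1,1,1]}' 25
```

```text
time: 18.3
tool_pos: [0.542, -0.1367, 0.2007]
tool_rot: [3.14, -0.001, -2.341]
contact_force: [-4.3, 0.2, 2.4]
opening: 0.026
grip_force: 25.0
```

```bash
python3 -m inch '{"travel":[[0,0,1],[0,0,2],[0,0,3],[0,0,3]],"turn":[0,0,0,0],"claw":[1,1,1,1]}' 25
```

```text
time: 18.7
tool_pos: [0.542, -0.1367, 0.1978]
tool_rot: [3.141, -0.0, -2.341]
contact_force: [-5.1, 0.7, 3.1]
opening: 0.0259
grip_force: 25.0
```

```bash
python3 -m inch '{"travel":[[0,0,1],[0,0,2],[0,0,3],[0,0,3]],"turn":[0,0,0,0],"claw":[1,1,1,1]}' 25
```

```text
time: 19.1
tool_pos: [0.542, -0.1367, 0.1949]
tool_rot: [3.141, -0.0, -2.341]
contact_force: [-5.2, 1.0, 3.3]
opening: 0.0262
grip_force: 25.0
```

```bash
python3 -m inch '{"travel":[[0.4,0.4,1],[0.7,0.7,2],[0.7,0.7,2]],"turn":[0,0,0],"claw":[1,1,1]}' 25
```

```text
time: 19.4
tool_pos: [0.5418, -0.1367, 0.1927]
tool_rot: [-3.141, 0.001, -2.341]
contact_force: [-0.4, 1.9, -1.9]
opening: 0.0256
grip_force: 25.0
```

```bash
python3 -m inch '{"travel":[[0,0,1],[0,0,1.5],[0,0,1.5]],"turn":[0,0,0],"claw":[1,1,1]}' 25
```

```text
time: 19.7
tool_pos: [0.5418, -0.1367, 0.1919]
tool_rot: [-3.141, 0.001, -2.341]
contact_force: [-1.7, 1.5, 2.5]
opening: 0.0261
grip_force: 25.0
```

```bash
python3 -m inch '{"travel":[[0,0,1],[0,0,1],[0,0,1]],"turn":[0,0,0],"claw":[1,1,1]}' 25
```

```text
time: 20.0
tool_pos: [0.5417, -0.1367, 0.1909]
tool_rot: [-3.141, 0.001, -2.341]
contact_force: [0.8, 1.9, 4.0]
opening: 0.0258
grip_force: 25.0
```

```bash
python3 - <<'E'
from h import *
a=grab('scene')['pixels'];b=grab('side')['pixels']
cv2.imwrite('pics/v5.png',np.hstack([cv2.resize(a[170:230,270:330,::-1],(400,400),interpolation=cv2.INTER_CUBIC),cv2.resize(b[140:200,225:285,::-1],(400,400),interpolation=cv2.INTER_CUBIC)]))
E
```

```text
(no output)
```

View pics/v5.png

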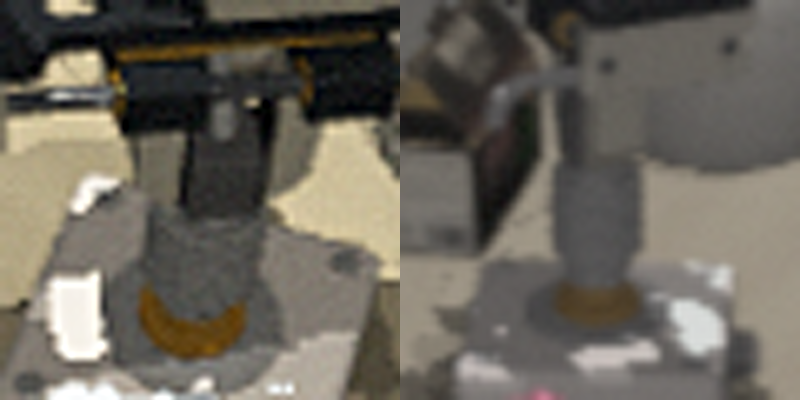

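The plug is seated deep in the coupler, with the flange close to the sleeve's rim. To tell whether the sleeve sprang forward, I'll compare how much of the brass stem shows below it across the saved pictures.

```bash
python3 - <<'E'
from h import *
d=np.load('cams.npz')
def cnt(im):
    h=cv2.cvtColor(im,cv2.COLOR_RGB2HSV).astype(int); m=(h[...,0]>8)&(h[...,0]<26)&(h[...,1]>140)
    v=np.nonzero(m)[0]; return m.sum(),v.min() if len(v) else 0,v.max() if len(v) else 0
v4=cv2.imread('pics/v4.png')[:,:400,::-1];v4=cv2.resize(v4,(100,120),interpolation=cv2.INTER_AREA)
A=grab('scene')['pixels']
print('start',cnt(d['a'][195:230,285:320])); print('pulled',cnt(np.ascontiguousarray(v4[65:100,45:80]))); print('now',cnt(A[195:230,285:320]))
E
```

```text
start (np.int64(82), np.int64(19), np.int64(27))
pulled (np.int64(58), np.int64(20), np.int64(27))
now (np.int64(85), np.int64(19), np.int64(28))
```

```bash
python3 -m inch '{"travel":[[0,0,-1],[0,0,-2],[0,0,-3],[0,0,-3]],"turn":[0,0,0,0],"claw":[1,1,1,1]}' 25
```

```text
time: 20.55
tool_pos: [0.5413, -0.1369, 0.1928]
tool_rot: [3.141, -0.0, -2.341]
contact_force: [3.9, -0.1, -7.7]
opening: 0.0256
grip_force: 25.0
```

The tug is resisted, so the spout is locked. Releasing and backing off.

```bash
python3 -m inch '{"travel":[[0,0,1],[0,0,1],[0,0,1],[0,0,1],[0,0,1],[0,0,1],[0,0,-20],[0,0,-50],[0,0,-90],[0,0,-110],[0,0,-110],[0,0,-110]],"turn":[0,0,0,0,0,0,0,0,0,0,0,0],"claw":[1,-1,-1,-1,-1,-1,-1,-1,-1,-1,-1,-1]}' 25
python3 - <<'E'
from h import *
a=grab('scene')['pixels'];b=grab('side')['pixels']
cv2.imwrite('pics/v6.png',np.hstack([cv2.resize(a[150:230,260:340,::-1],(400,400),interpolation=cv2.INTER_CUBIC),cv2.resize(b[120:200,215:295,::-1],(400,400),interpolation=cv2.INTER_CUBIC)]))
E
```

```text
time: 21.75
tool_pos: [0.5411, -0.1366, 0.3034]
tool_rot: [3.141, 0.0, -2.341]
contact_force: [-0.2, -0.2, -0.2]
opening: 0.092
grip_force: 0.0
```

View pics/v6.png

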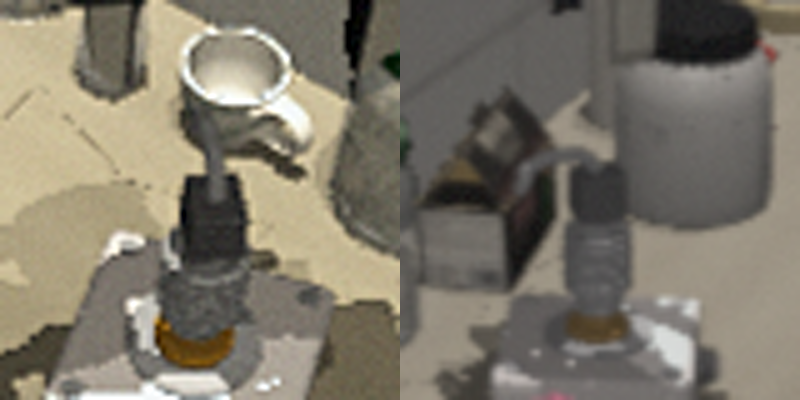

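The spout stands upright in the coupler, at about (212,215) in the scene half and (600,200) in the side half. The sleeve is forward and the gripper is clear.

```bash
python3 -c "
from cell import robot
print(robot.hand_in())"
```

```text
the job is handed in; nothing more can be done
None
```

I handed the job in at about 22 s: the spout stands locked and upright in the coupler with the sleeve forward and the gripper clear, it resisted a light upward tug, and insertion forces read about 5 N; the hand-in returned no verdict.

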